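# Lock a slide spinner's castle nut with its pin

## Robot

A 7-joint arm with a two-finger parallel gripper is mounted at the origin on a cart in front of the work surface, level with it; the furniture and walls round the work are solid. World frame = base frame: x ahead of the robot, y to its left, z up, the work surface at z = 0. Lengths are in m, angles in rad, forces in N, time in s.
With the tool pointing down it reaches from about 0.4 to 0.85 m from the base axis. Payload 10.4 kg.
Tool frame: the origin (TCP) lies between the finger pads; the fingertips stand 25 mm ahead of it and the grasp point (between the pads) lies 6 mm ahead of it (manip.finger_overhang is the distance from the TCP to the fingertips, in m); z points along the fingers, y is the direction in which the jaws open and shut (so a half turn about z gives the same grasp; the last joint's range is limited). The gripper opens to 87 mm and grips with 3 to 60 N. Pads are 19 mm wide; open, the fingers measure 117 mm over their backs; the gripper's body (75 mm by 190 mm) begins 51 mm behind the grasp point.
Start: joints at [1.102, 0.332, -0.065, 1.46, 0.022, 1.35, -0.088], TCP at [0.27, -0.564, 0.248] pointing down, gripper open.
Joint ranges: [-2.6, 2.6], [-0.5, 2.12], [-1.47, 1.34], [0.16, 2.42], [-1.27, 4.41], [0.06, 2.06], [-2.6, 2.6]. Speed limits (rad/s): [2.22, 2.22, 2.79, 2.79, 3.14, 3.14, 3.14].

## Interface

Orientations are given as a unit quaternion [w, x, y, z].
In Python, from workcell import manip, eyes gives the robot as it stands.
- The arm moves only by the shell command python3 -m crank 'ROWS' [FORCE]. ROWS is JSON, a list that holds one entry, the list of rows, each a list of 7 numbers: the turn, a rotation vector about the tool's x, y, z in degrees, then the shift along the tool's x, y, z in cm, then the closure, from 0 (fully open) to 1 (shut). In form: [[[wx, wy, wz, x, y, z, grip], ...]]. A call has 1 to 8 rows; each row is the pose to reach, as a shift and turn from the pose commanded when the call began, along the tool's axes at that moment; what a row does not reach only later rows make up. A row lasts 1/12 s, in which the tool goes at most 41.7 mm and 7.16 degrees, less where a joint would pass 70% of its speed; a pose out of reach is approached as far as the arm can. A call with a gripper value outside its range is refused whole. The fingers move at their own pace and stop on an object; FORCE is the grip in N (left out, the last holds). Time passes only in rows, so rows that repeat a pose let the fingers close. It gives the time, the measured TCP pose, the force and the opening at its end, in the units of the state.
- manip.get_state(): the state, without advancing time (a new reading comes with each control period).
- eyes.read_camera(name): name is "scene" or "top" or "wrist"; returns (picture, depth): 420x560x3 uint8, blue, green, red; 420x560 float32, m along the optical axis (not along the pixel's ray), 0 where there is no reading.
- eyes.camera_model(name): a dict with "mtx" (3x3 intrinsics, pixels), "cam_to_world" (4x4, takes a point from camera to world coordinates); the wrist camera has in their place "mount" (4x4, takes a point from camera to tool coordinates, whose origin is the TCP and whose axes are the flange's). Camera axes: x right, y up, looking along -z (the intrinsics and any distortion apply to the point x, -y, -z); pixel columns grow to the right and rows downward; lengths in m; the calibration is good to about 2 mm. A picture is of the moment at which its call begins: read the wrist's pose just before it. camera_model takes no time and is no camera call.
- manip.finish_job(): hands the job in, once; it reports no verdict.
The state is a dict: "time_s": time; "q": joint angles; "qd": joint speeds; "joint_torque": joint torques, N m; "tcp_pos": TCP position; "eef_rot": TCP orientation; "wrist_force": force on the tool from outside, world axes, zero at the start; "wrist_torque": the same for the moment, N m; "opening": finger opening in m.
Only numpy, scipy, OpenCV 4.12 (cv2) and the standard library are available. Lean on these libraries where they do the work, as an engineer would, in place of code of your own. Each camera call takes 0.05 s, during which the arm holds its last target.

## Task

The rotor of the slide spinner has been refitted and its brass castle nut is only snug. Tighten the nut (clockwise seen from above) to the next slot that lines up with the cross hole in the spindle, neither back to the slot before nor on towards the one after, then push the orange-handled lock pin through that slot and the cross hole until its shoulder is fully home against the nut, and let go. Leave the other things on the bench standing where they are.

Things in the scene. Friction and masses are not known exactly. Their poses are not given: they have to be found in the camera images.
- slide_spinner: Bench slide spinner, fixed: round white housing 170 mm across, open bowl (rim 64 mm high), sloped control console on the -x side reaching 117 mm from the axis. Flat rotor with three slides and a hub 60 mm across, 62 mm high; rotor and spindle do not turn. Origin: bench level, on the vertical spindle axis; x along the cross hole, away from the console; z up.
- cross_hole (a point): Centre of the cross hole in the steel spindle, on its axis, 95 mm above the bench. Bore 8 mm wide, straight through along the spinner's x axis, open at both ends. The spindle is 24 mm thick and ends 109 mm above the bench, 8 mm above the nut.
- hub_nut (a joint): Brass castle nut on the spindle. Value: rad turned clockwise seen from above (tightening). Its six slots are 60 degrees apart: slots line up with the cross hole at 0, 1.047 and 2.094. It starts between 0.15 and 0.80, so the next slot is at 1.047. It takes about 0.22 N m to turn and stays where it is left.
- nut_slot (a point): Mouth of one slot: 23 mm from the axis, 95 mm above the bench, turning with the nut; its x axis points outward along the slot. The nut: hexagon 50 mm across flats from 64.5 to 88.5 mm above the bench, then a round crown 46 mm across up to 101 mm, with six slots 9.5 mm wide, open at the top, floor at 88.5 mm, each over the middle of a flat.
- lock_pin: Lock pin, about 45 g, lying on the bench with its orange grip upright. Steel shank 6 mm thick, 58 mm long along +x, its axis 3 mm above the origin; the last 10 mm taper to a 3 mm nose. Origin: on the underside at the shoulder's face, where the shank begins; z up. It may go in from either end of the hole; home, the shoulder stands against the nut's crown.
- pin_mid (a point): Point on the shank's axis 22.5 mm from the shoulder; with the pin home it lies at the centre of the cross hole.
- pin_grip (a point): Middle of the pin's orange grip, 18.5 mm behind the shoulder's face and 20 mm above the pin's underside. The grip is 12 mm thick (along the pin's y), 30 mm high and 31 mm long; between it and the shank stands the shoulder, a plate 4 mm thick, 20 mm wide and 17 mm high.
- timer: White lab timer 66x66x20 mm, loose, to be left alone. Origin: centre of its underside.
- slide_mailer: Pale blue flat slide mailer 30x82x9 mm, loose, to be left alone. Origin: centre of its underside.
- stain_green: Small dropper bottle with green label, 32x32x88 mm, loose, to be left standing. Origin: centre of its underside.
- tweezers: Steel tweezers 14x120x9 mm (length along y), loose, to be left alone. Origin: centre of its underside.

How it is judged:
On the way, in this order (a step that is already met when the one before it is completed fails the run):
1. the nut is tightened to the next slot in line with the cross hole (value of joint hub_nut between 0.937 and 1.157 rad), for 0.2 s.
2. the lock pin is home through slot and cross hole (distance between pin_mid and cross_hole below 0.004 m and angle between the x axis of lock_pin and the x axis of slide_spinner, either way round below 0.15 rad), for 0.2 s.
At the end, for the whole second after the job is handed in: The nut stands at the next slot (1.047 rad, within 0.11); the lock pin lies through slot and cross hole, its mid point within 4 mm of the hole's centre and its shank within 0.15 rad of the hole's direction, let go and at rest (all of step 1 and all of step 2 and linear speed of lock_pin below 0.01 m/s); the robot touches nothing.
It fails at once if the nut is backed off to the slot before (value of joint hub_nut below 0.05 rad).
It fails at once if the nut is turned on towards the slot after (value of joint hub_nut above 1.35 rad).
It fails at once if another thing on the bench is shifted by more than 3 cm or the bottle is tipped over (distance of any of timer, slide_mailer, stain_green, tweezers from where it was at the start of the episode above 0.03 m or angle between stain_green's own z axis and vertical above 0.6 rad).
It also fails if it takes over 54 s, if anything falls off the work surface, if the arm or the gripper's body presses on something with over 40 N, if the wrist force passes 120 N, or if a joint passes its speed limit or range.

## Working session

There is one attempt and no reset: what is moved stays moved. The work goes in short steps, Python scripts to look and compute and a shell command to move; the robot and the scene stay as the last step left them, time stands still between calls to the robot, and variables do not carry over. Pictures are saved under pics/ and viewed, and the job is handed in when it is done.

```bash
ls; mkdir -p pics; python3 - <<'E'
from workcell import manip, eyes
import cv2, numpy as np
s=manip.get_state()
for k in s: print(k,np.round(s[k],4))
for n in ["scene","top","wrist"]:
    p,d=eyes.read_camera(n); cv2.imwrite(f"pics/{n}0.png",p); np.save(f"pics/{n}0.npy",d)
    m=eyes.camera_model(n)
    for k in m: print(n,k,np.round(m[k],4).tolist() if not isinstance(m[k],str) else m[k])
E
```

```text
pics
time_s 0.0
q [ 1.1024  0.3329 -0.0647  1.461   0.0216  1.3499 -0.0885]
qd [-0.      0.0003  0.0006  0.0014 -0.0019 -0.0002  0.0007]
joint_torque [ 4.00000e-04 -6.23259e+01  2.47000e-02 -3.89900e+01 -6.14000e-02
  3.97000e-02  1.00000e-04]
tcp_pos [ 0.2693 -0.5636  0.2467]
eef_rot [-7.000e-04  9.753e-01  2.210e-01 -2.000e-04]
wrist_force [-0.7133  0.227  -0.227 ]
wrist_torque [ 0.0184 -0.0083 -0.0455]
opening 0.0866
scene mtx [[486.9457, 0.0, 268.2867], [0.0, 486.9457, 203.7593], [0.0, 0.0, 1.0]]
scene cam_to_world [[-0.7346, 0.5053, -0.4529, 0.0764], [-0.6784, -0.5591, 0.4765, 0.2872], [-0.0125, 0.6573, 0.7535, 0.8286], [0.0, 0.0, 0.0, 1.0]]
top mtx [[451.7605, 0.0, 284.2664], [0.0, 451.7605, 219.446], [0.0, 0.0, 1.0]]
top cam_to_world [[-0.0113, 0.9855, -0.1694, 0.3205], [-0.9998, -0.0137, -0.0131, -0.2038], [-0.0152, 0.1692, 0.9855, 1.1488], [0.0, 0.0, 0.0, 1.0]]
wrist mtx [[299.6159, 0.0, 277.4559], [0.0, 299.6159, 210.7193], [0.0, 0.0, 1.0]]
wrist mount [[0.0, 0.9694, 0.2455, 0.0671], [1.0, 0.0, -0.0002, 0.0001], [-0.0002, 0.2455, -0.9694, -0.1358], [0.0, 0.0, 0.0, 1.0]]
```

View pics/scene0.png

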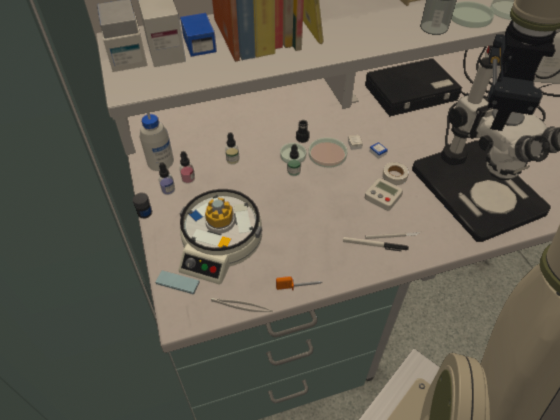

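View pics/top0.png

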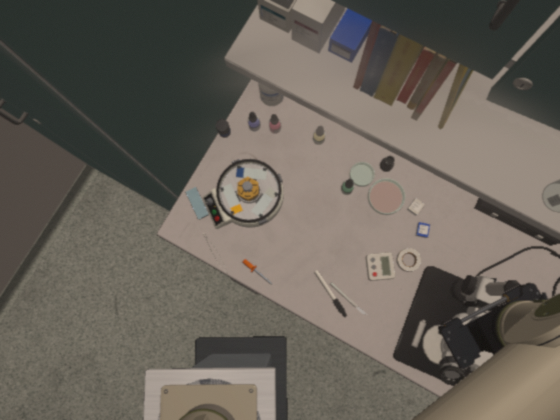

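View pics/wrist0.png

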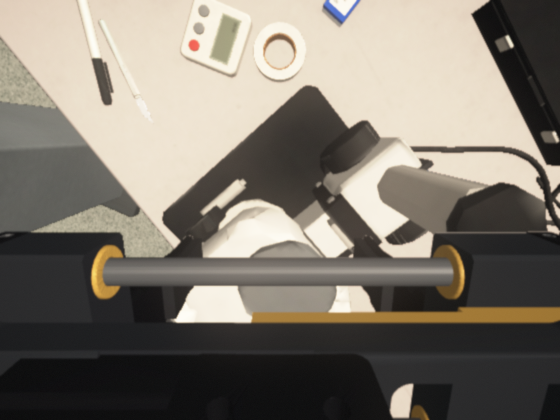

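```bash
cat > h.py <<'E'
import numpy as np, cv2
from workcell import manip, eyes
from scipy.spatial.transform import Rotation as R
def tool(s):
    T=np.eye(4); q=s["eef_rot"]; T[:3,:3]=R.from_quat([q[1],q[2],q[3],q[0]]).as_matrix(); T[:3,3]=s["tcp_pos"]; return T
def pose(n,s=None):
    m=eyes.camera_model(n)
    return np.array(m["mtx"]), (np.array(m["cam_to_world"]) if n!="wrist" else tool(s)@np.array(m["mount"]))
def ray(K,T,u,v):
    d=np.array([(u-K[0,2])/K[0,0],-(v-K[1,2])/K[1,1],-1.]); return T[:3,3],T[:3,:3]@d
def onz(K,T,u,v,z):
    o,d=ray(K,T,u,v); return o+d*(z-o[2])/d[2]
def proj(K,T,P):
    p=np.linalg.inv(T)@np.append(P,1); return np.array([K[0,0]*p[0]/-p[2]+K[0,2],K[1,1]*-p[1]/-p[2]+K[1,2]])
def cloud(K,T,d):
    v,u=np.indices(d.shape); c=np.stack([(u-K[0,2])/K[0,0]*d,-(v-K[1,2])/K[1,1]*d,-d],-1); return c@T[:3,:3].T+T[:3,3]
E
python3 - <<'E'
from h import *
K,T=pose("top"); p=cv2.imread("pics/top0.png")
C=cloud(K,T,np.load("pics/top0.npy"))
for nm,(u,v,z) in dict(axis=(248,188,.109),console=(213,210,.03),grip=(250,266,.035),tip=(270,283,.003),mailer=(197,203,.009),green=(348,186,.08)).items():
    print(nm,onz(K,T,u,v,z).round(3),C[v,u].round(3))
cv2.imwrite("pics/topz.png",cv2.resize(p[150:300,170:320],None,fx=4,fy=4,interpolation=cv2.INTER_CUBIC))
p=cv2.imread("pics/scene0.png")
cv2.imwrite("pics/scenez.png",cv2.resize(p[180:320,140:330],None,fx=4,fy=4,interpolation=cv2.INTER_CUBIC))
E
```

```text
axis [ 0.576 -0.105  0.109] [ 0.575 -0.105  0.114]
console [ 0.539 -0.009  0.03 ] [ 0.539 -0.01   0.033]
grip [ 0.397 -0.103  0.035] [ 0.397 -0.103  0.034]
tip [ 0.356 -0.151  0.003] [ 0.356 -0.151  0.004]
mailer [0.563 0.036 0.009] [0.563 0.037 0.007]
green [ 0.584 -0.345  0.08 ] [ 0.589 -0.348  0.06 ]
```

View pics/topz.png

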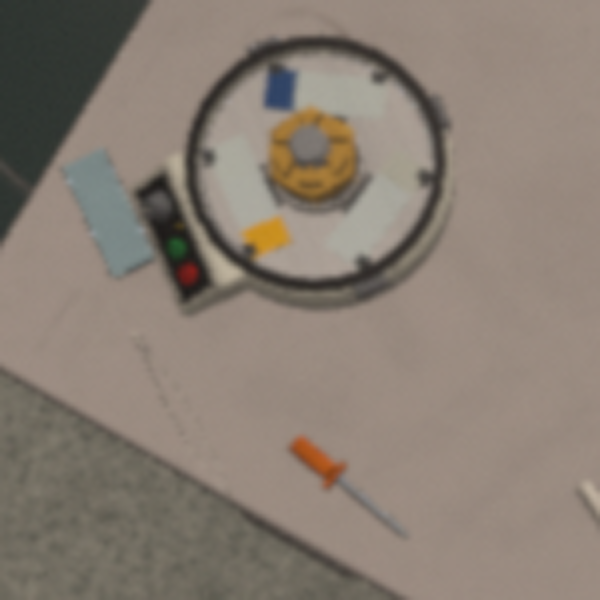

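View pics/scenez.png

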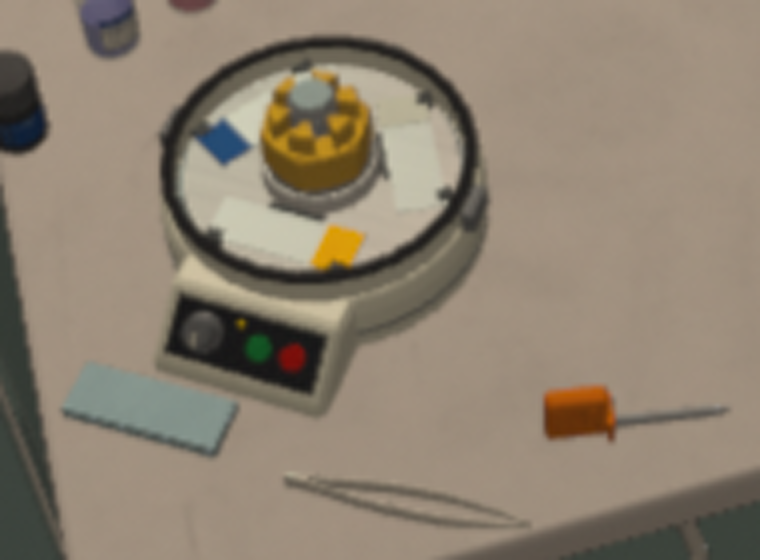

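The images show the nut at about (0.576, -0.105), with the console on its +y side. The pin grip is at about (0.397, -0.103), with its shank pointing towards -130°. I'll move over the nut for a close wrist view.

```bash
python3 -m crank '[[[0,0,0,12,-7,2,0],[0,0,0,24,-14,2,0],[0,0,0,36,-21,2,0],[0,0,0,46,-28,2,0],[0,0,0,46,-28,2,0],[0,0,0,46,-28,2,0],[0,0,0,46,-28,2,0],[0,0,0,46,-28,2,0]]]'; python3 -m crank '[[[0,0,0,0,0,0,0]]]'
```

```text
time_s: 0.82
tcp_pos: [0.4529, -0.284, 0.2325]
eef_rot: [0.0, 0.975, 0.221, -0.0]
wrist_force: [0.8, 0.2, -0.1]
opening: 0.087
time_s: 0.9
tcp_pos: [0.457, -0.2773, 0.2326]
eef_rot: [-0.001, 0.974, 0.227, 0.001]
wrist_force: [0.0, 0.2, -0.2]
opening: 0.087
```

```bash
python3 -m crank '[[[0,0,0,18,-10,0.5,0],[0,0,0,18,-10,0.5,0],[0,0,0,18,-10,0.5,0],[0,0,0,18,-10,0.5,0],[0,0,0,18,-10,0.5,0],[0,0,0,18,-10,0.5,0],[0,0,0,18,-10,0.5,0],[0,0,0,18,-10,0.5,0]]]'; cat > shot.py <<'E'
import sys
from h import *
n=sys.argv[1]
s=manip.get_state(); p,d=eyes.read_camera("wrist"); cv2.imwrite(f"pics/{n}.png",p); np.save(f"pics/{n}.npy",d)
K,T=pose("wrist",s); np.savez(f"pics/{n}_T.npz",K=K,T=T,W=tool(s))
print(s["time_s"],np.round(s["tcp_pos"],4),np.round(s["q"],3),"yaw tool x",np.degrees(np.arctan2(tool(s)[1,0],tool(s)[0,0])).round(2), np.round(s["wrist_force"],1))
E
python3 shot.py w1
```

```text
time_s: 1.57
tcp_pos: [0.5713, -0.1188, 0.2272]
eef_rot: [0.0, 0.975, 0.221, -0.0]
wrist_force: [-0.4, -0.8, -0.2]
opening: 0.0871
1.5667 [ 0.5713 -0.1188  0.2272] [ 0.472  0.283 -0.416  1.585  0.118  1.299 -1.086] yaw tool x 25.53 [-0.4 -0.8 -0.2]
```

View pics/w1.png

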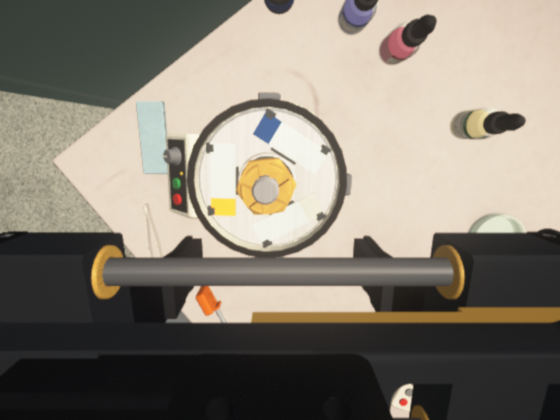

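The wrist view shows the nut at about (266,186), the console at (180,175) to its left and the pin at (207,300). I'll zoom in on the nut.

```bash
python3 - <<'E'
from h import *
p=cv2.imread("pics/w1.png"); Z=np.load("pics/w1_T.npz"); K,T=Z["K"],Z["T"]; d=np.load("pics/w1.npy")
cv2.imwrite("pics/w1z.png",cv2.resize(p[146:226,226:306],None,fx=7,fy=7,interpolation=cv2.INTER_CUBIC))
C=cloud(K,T,d)
for (u,v) in [(265,188),(266,175),(160,140),(230,240)]: print(u,v,C[v,u].round(4))
# console line
print(onz(K,T,265,188,.109))
E
```

```text
265 188 [ 0.5871 -0.0995  0.1079]
266 175 [ 0.5954 -0.0959  0.0917]
160 140 [0.5681 0.0296 0.008 ]
230 240 [ 0.5103 -0.0913  0.0572]
[ 0.58728061 -0.09948973  0.109     ]
```

View pics/w1z.png

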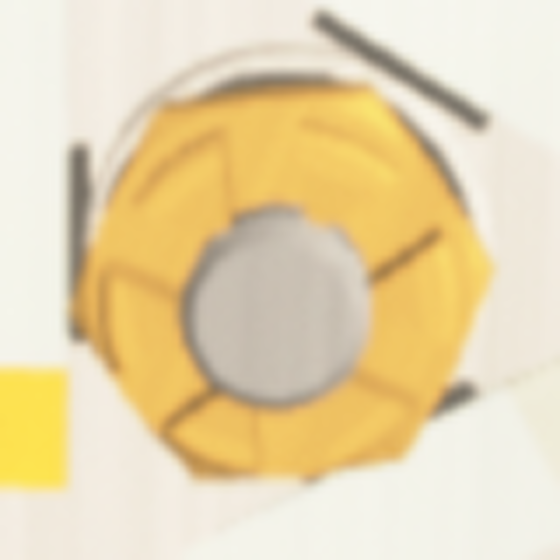

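```bash
python3 - <<'E'
from h import *
p=cv2.imread("pics/w1.png"); Z=np.load("pics/w1_T.npz"); K,T=Z["K"],Z["T"]; d=np.load("pics/w1.npy")
c=np.array([(165,100),(370,88),(492,268),(405,455),(195,475),(80,300)],float)/7+[226,146]-0.43
W=np.array([onz(K,T,u,v,.0885) for u,v in c])[:,:2]
m=W.mean(0); print("nut c",m, np.linalg.norm(W-m,axis=1)*1e3, "exp 28.9")
a=np.degrees(np.arctan2(*(W-m)[:,::-1].T)); print(a, "mod60", np.mod(a,60))
cv2.imwrite("pics/w1c.png",cv2.resize(p[125:225,155:215],None,fx=6,fy=6,interpolation=cv2.INTER_CUBIC))
C=cloud(K,T,d)
# housing top rim circle: black ring points height~.064
# console points: height 15-62mm, distance 87-117
r=np.hypot(C[...,0]-m[0],C[...,1]-m[1]); msk=(d>0)&(r>.088)&(r<.13)&(C[...,2]>.012)&(C[...,2]<.07)
msk[235:]=0
v,u=np.nonzero(msk); P=C[msk]; ang=np.degrees(np.arctan2(P[:,1]-m[1],P[:,0]-m[0]))
print(len(P),np.histogram(ang,18,(-180,180)))
E
```

```text
nut c [ 0.58576865 -0.10053132] [28.46162026 27.94395624 27.48170114 28.34301972 28.92805489 27.20658348] exp 28.9
[  57.9269486     1.72640655  -60.08661197 -119.99176522 -179.75523952
  120.12211872] mod60 [5.79269486e+01 1.72640655e+00 5.99133880e+01 8.23478094e-03
 2.44760478e-01 1.22118724e-01]
1852 (array([  0,   0,   0,   0,   0,   0,   0,   0,   0,   0,   0,   0,   0,
       528, 655, 625,  44,   0]), array([-180., -160., -140., -120., -100.,  -80.,  -60.,  -40.,  -20.,
          0.,   20.,   40.,   60.,   80.,  100.,  120.,  140.,  160.,
        180.]))
```

View pics/w1c.png

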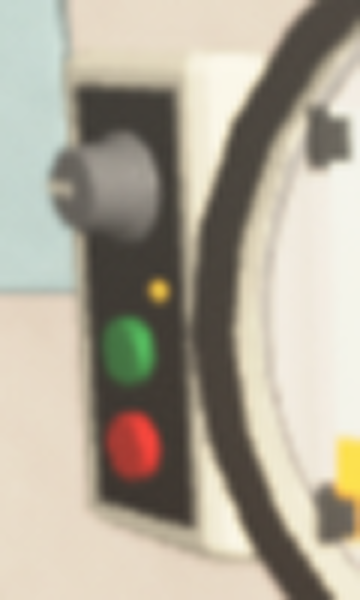

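```bash
python3 - <<'E'
from h import *
Z=np.load("pics/w1_T.npz"); K,T=Z["K"],Z["T"]; d=np.load("pics/w1.npy"); C=cloud(K,T,d)
def w(x,y,z): return onz(K,T,x/6+155-.42,y/6+125-.42,z)
for a,b,z in [((180,90),(195,527),.05),((75,85),(97,505),.02),((188,55),(205,550),.06)]:
    dd=w(*b,z)-w(*a,z); print(np.degrees(np.arctan2(dd[1],dd[0]))+90, np.linalg.norm(dd))
for x,y in [(190,110),(197,500),(86,200),(105,500)]: print(C[int(y/6+125),int(x/6+155)].round(4))
# panel: fit plane on dark panel depth points
p=cv2.imread("pics/w1.png"); g=p.max(2)
sub=np.zeros(g.shape,bool); sub[140:211,168:187]=1
msk=sub&(g<70)&(d>0); P=C[msk]; print(len(P))
c=P.mean(0); U,S,V=np.linalg.svd(P-c); n=V[2]*np.sign(V[2][2]); print("normal",n, "outward yaw",np.degrees(np.arctan2(n[1],n[0])), "x yaw",np.degrees(np.arctan2(-n[1],-n[0])),S)
# rim circle
hsv=g<75; r=np.hypot(C[...,0]-.5858,C[...,1]+.1005); m2=hsv&(abs(C[...,2]-.064)<.006)&(r>.07)&(r<.095)&(np.arange(420)[:,None]<232)
Q=C[m2][:,:2]; A=np.c_[2*Q,np.ones(len(Q))]; x=np.linalg.lstsq(A,(Q**2).sum(1),rcond=None)[0]; print("rim centre",x[:2],np.sqrt(x[2]+x[:2]@x[:2]),len(Q), C[m2][:,2].mean())
E
```

```text
-66.82127882581423 0.07653983886124709
-66.5812318944352 0.08029719945472709
-66.74803171179784 0.08380641156190471
[ 0.5828 -0.007   0.0404]
[ 0.5172 -0.0333  0.0392]
[0.5607 0.0034 0.0412]
[ 0.5034 -0.0144  0.0218]
462
normal [-0.24951962  0.57345588  0.78031296] outward yaw 113.51461120137753 x yaw -66.48538879862247 [0.49220008 0.18007799 0.00882367]
rim centre [ 0.58038524 -0.09499736] 0.07103386278025191 225 0.06206858107703157
```

Spinner x yaw is about -66.7° and the slots sit at 30° mod 60, so the nut is at about 0.41 rad and needs about 36.7° more clockwise. I'll turn the tool so its jaws match a flat pair (tool x at 120°) and look again from there.

```bash
python3 -m crank '[[[0,0,-7,2,-1,1,0],[0,0,-14,2,-1,1,0],[0,0,-21,2,-1,1,0],[0,0,-28,2,-1,1,0],[0,0,-35,2,-1,1,0],[0,0,-42,2,-1,1,0],[0,0,-48,2,-1,1,0],[0,0,-48,2,-1,1,0]]]';python3 -m crank '[[[0,0,-7,0,0,0,0],[0,0,-14,0,0,0,0],[0,0,-21,0,0,0,0],[0,0,-28,0,0,0,0],[0,0,-35,0,0,0,0],[0,0,-42,0,0,0,0],[0,0,-46.5,0,0,0,0],[0,0,-46.5,0,0,0,0]]]'; python3 -m crank '[[[0,0,0,0,0,0,0],[0,0,0,0,0,0,0]]]'; python3 shot.py w2; python3 - <<'E'
import cv2
p=cv2.imread("pics/w2.png"); cv2.imwrite("pics/w2z.png",cv2.resize(p[130:240,210:330],None,fx=5,fy=5,interpolation=cv2.INTER_CUBIC))
E
```

```text
time_s: 2.28
tcp_pos: [0.5847, -0.1025, 0.2176]
eef_rot: [0.0, 0.8, 0.599, -0.0]
wrist_force: [0.3, -0.8, -0.1]
opening: 0.0872
time_s: 2.95
tcp_pos: [0.5849, -0.1019, 0.2176]
eef_rot: [0.0, 0.5, 0.866, -0.0]
wrist_force: [-0.1, -0.1, 0.1]
opening: 0.087
time_s: 3.12
tcp_pos: [0.5851, -0.1011, 0.2176]
eef_rot: [0.0, 0.502, 0.865, -0.0]
wrist_force: [0.2, -0.5, 0.5]
opening: 0.087
3.1167 [ 0.5851 -0.1011  0.2176] [ 0.621  0.353 -0.656  1.561  0.221  1.303  0.455] yaw tool x 119.73 [ 0.2 -0.5  0.5]
```

View pics/w2.png

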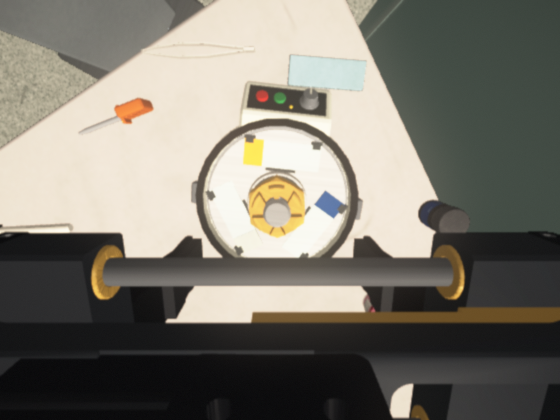

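View pics/w2z.png

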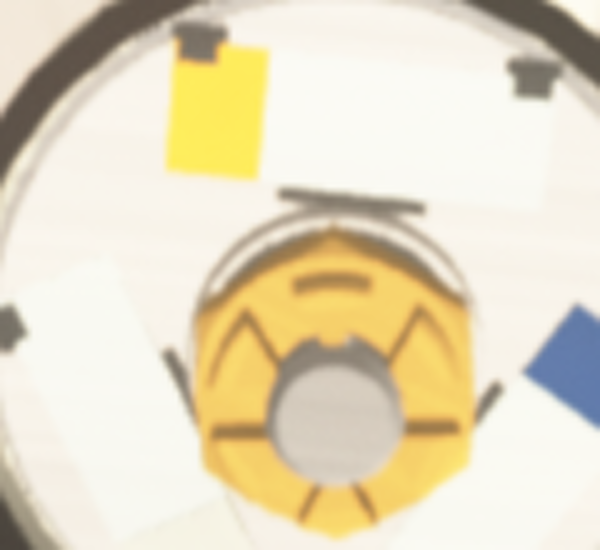

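Hex flats are vertical in the picture, left and right of (277,206), so the jaws are square to them. The pin is also in view at (135,110). I'll compute centres.

```bash
python3 - <<'E'
from h import *
Z=np.load("pics/w2_T.npz"); K,T=Z["K"],Z["T"]; d=np.load("pics/w2.npy"); C=cloud(K,T,d)
p=cv2.imread("pics/w2.png")
c=np.array([(336,230),(467,305),(470,462),(337,536),(208,465),(195,312)],float)/5+[210,130]-.4
W=np.array([onz(K,T,u,v,.0885) for u,v in c])[:,:2]
m=W.mean(0); print("hex c",m,(np.linalg.norm(W-m,axis=1)*1e3).round(1))
a=np.degrees(np.arctan2(*(W-m)[:,::-1].T)); print(np.mod(a+30,60)-30)
print("spindle",onz(K,T,337/5+209.6,425/5+129.6,.109))
# pin
hsv=cv2.cvtColor(p,cv2.COLOR_BGR2HSV)
mk=cv2.inRange(hsv,(3,160,90),(14,255,255)); mk[:80]=0;mk[130:]=0;mk[:,:90]=0;mk[:,170:]=0
P=C[(mk>0)&(d>0)]; print("grip pts",len(P),P.min(0),P.max(0))
cv2.imwrite("pics/w2p.png",cv2.resize(p[85:145,70:170],None,fx=7,fy=7,interpolation=cv2.INTER_CUBIC))
# console edge
E
```

```text
hex c [ 0.58338848 -0.09878617] [28.6 28.  28.5 28.6 27.8 28.8]
[-0.48727927  2.38930296 -0.1078872   0.25396863  1.90223293  0.96520398]
spindle [ 0.5844962  -0.10008563  0.109     ]
grip pts 469 [ 0.39407508 -0.1138681   0.00494767] [ 0.41838911 -0.08271728  0.03042125]
```

View pics/w2p.png

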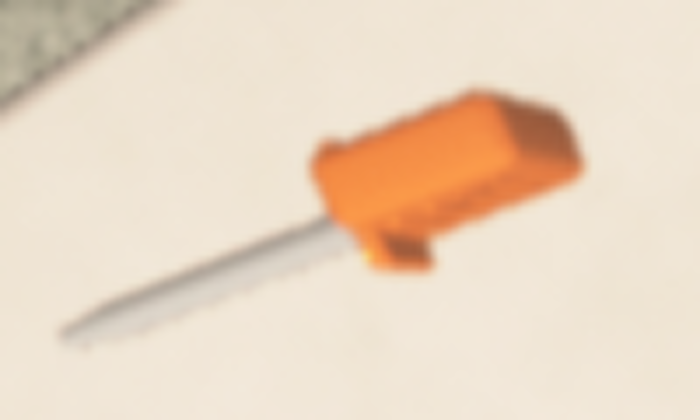

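```bash
python3 -m crank '[[[0,0,0,0.2,0,4,0],[0,0,0,0.2,0,8,0],[0,0,0,0.2,0,11,0],[0,0,0,0.2,0,12.3,0],[0,0,0,0.2,0,12.3,0],[0,0,0,0.2,0,12.3,0]]]'; python3 -m crank '[[[0,0,0,0,0,0,0.3],[0,0,0,0,0,0,0.36],[0,0,0,0,0,0,0.42],[0,0,0,0,0,0,0.42],[0,0,0,0,0,0,0.42]]]' 10
```

```text
time_s: 3.67
tcp_pos: [0.5848, -0.0986, 0.0955]
eef_rot: [0.0, 0.5, 0.866, 0.0]
wrist_force: [-0.1, 0.1, 0.3]
opening: 0.0865
time_s: 4.08
tcp_pos: [0.5846, -0.0988, 0.0953]
eef_rot: [0.001, 0.5, 0.866, 0.0]
wrist_force: [0.2, -0.4, -0.0]
opening: 0.0615
```

```bash
python3 -m crank '[[[0,0,0,0,0,0,0.38],[0,0,0,0,0,0,0.42],[0,0,0,0,0,0,0.45],[0,0,0,0,0,0,0.5],[0,0,0,0,0,0,0.5],[0,0,0,0,0,0,0.5]]]' 6;  python3 -m crank '[[[0,0,0,0,0,0,0.6],[0,0,0,0,0,0,0.6]]]' 15; python3 -m crank '[[[0,0,0,0,0,0,0.6],[0,0,0,0,0,0,0.6]]]' 30; python3 shot.py g1
```

```text
time_s: 4.58
tcp_pos: [0.5833, -0.0994, 0.0945]
eef_rot: [-0.001, 0.5, 0.866, -0.001]
wrist_force: [-6.3, -1.7, 4.3]
opening: 0.0509
time_s: 4.75
tcp_pos: [0.5833, -0.0994, 0.0946]
eef_rot: [-0.001, 0.5, 0.866, -0.001]
wrist_force: [-5.5, -1.3, 5.4]
opening: 0.051
time_s: 4.92
tcp_pos: [0.5833, -0.0994, 0.0946]
eef_rot: [-0.001, 0.5, 0.866, -0.001]
wrist_force: [-5.8, -1.5, 4.9]
opening: 0.0506
4.9167 [ 0.5833 -0.0994  0.0946] [ 0.59   0.468 -0.623  1.692  0.304  1.082  0.397] yaw tool x 120.01 [-5.8 -1.5  4.9]
```

View pics/g1.png

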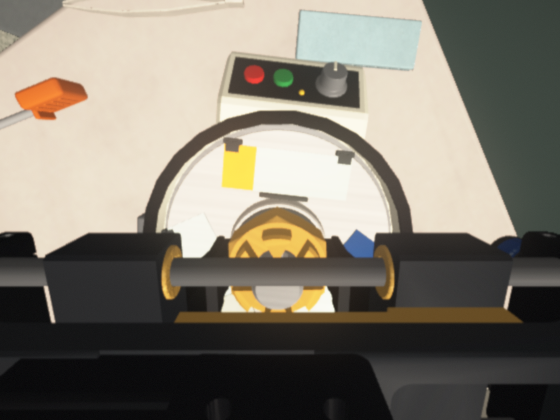

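```bash
python3 -m crank '[[[0,0,5,0,-0.15,0,0.6],[0,0,10,0,-0.15,0,0.6],[0,0,15,0,-0.15,0,0.6],[0,0,20,0,-0.15,0,0.6],[0,0,25,0,-0.15,0,0.6],[0,0,29,0,-0.15,0,0.6],[0,0,33,0,-0.15,0,0.6],[0,0,33,0,-0.15,0,0.6]]]'; python3 shot.py g2; python3 - <<'E'
from h import *
s=manip.get_state(); print(s["opening"],np.round(s["wrist_torque"],2)); p=cv2.imread("pics/g2.png"); cv2.imwrite("pics/g2z.png",p[190:330,180:380].repeat(4,0).repeat(4,1))
E
```

```text
time_s: 5.63
tcp_pos: [0.5838, -0.0993, 0.0946]
eef_rot: [0.001, 0.727, 0.687, 0.001]
wrist_force: [7.1, -0.1, -3.8]
opening: 0.0502
5.6333 [ 0.5838 -0.0993  0.0946] [ 0.511  0.442 -0.519  1.699  0.245  1.064 -0.142] yaw tool x 86.8 [ 7.1 -0.1 -3.8]
0.05078275965438539 [ 0.08 -0.83 -0.26]
```

View pics/g2z.png

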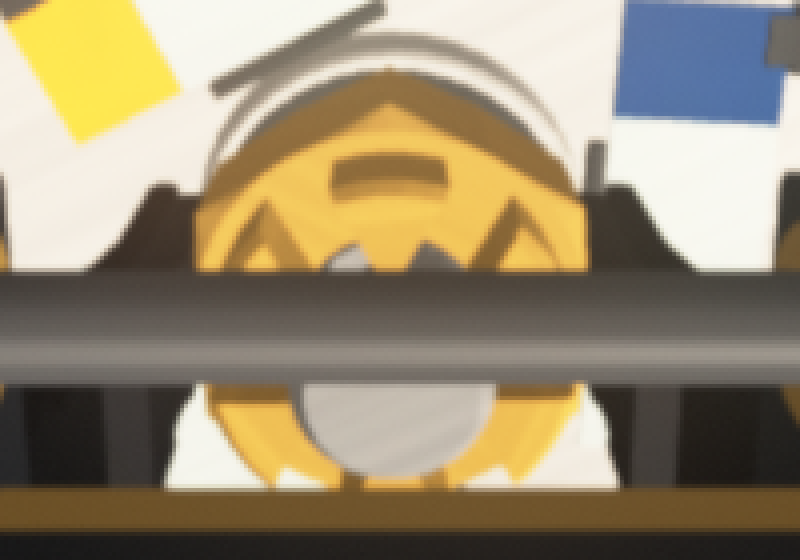

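```bash
python3 -m crank '[[[0,0,2,0,-0.05,0,0.6],[0,0,3.6,0,-0.05,0,0.6],[0,0,3.6,0,-0.05,0,0.6],[0,0,3.6,0,-0.05,0,0.6]]]'; python3 -c "
from h import *
s=manip.get_state();print(np.round(s['tcp_pos'],4),np.degrees(np.arctan2(tool(s)[1,0],tool(s)[0,0])),np.round(s['wrist_force'],1))"
```

```text
time_s: 6.02
tcp_pos: [0.5839, -0.0993, 0.0946]
eef_rot: [0.001, 0.746, 0.665, 0.001]
wrist_force: [8.7, 0.3, -6.6]
opening: 0.0505
[ 0.5839 -0.0993  0.0946] 83.42640000279033 [ 8.7  0.3 -6.6]
```

```bash
python3 -m crank '[[[0,0,0,0,0,0,0.4],[0,0,0,0,0,0,0.1],[0,0,0,0,0,0,0.1],[0,0,0,0,0,-2,0],[0,0,0,0,0,-6,0],[0,0,0,0,0,-10,0],[0,0,0,-2,0,-12,0],[0,0,0,-2,0,-12,0]]]'; python3 -m crank '[[[0,0,0,0,0,0,0],[0,0,0,0,0,0,0]]]'; python3 shot.py w3; python3 - <<'E'
import cv2
p=cv2.imread("pics/w3.png"); cv2.imwrite("pics/w3z.png",cv2.resize(p[120:230,210:340],None,fx=6,fy=5.4,interpolation=cv2.INTER_CUBIC))
E
```

```text
time_s: 6.68
tcp_pos: [0.582, -0.1228, 0.2202]
eef_rot: [0.004, 0.747, 0.664, 0.001]
wrist_force: [-0.2, -1.7, 0.6]
opening: 0.0854
time_s: 6.85
tcp_pos: [0.5797, -0.119, 0.2137]
eef_rot: [-0.001, 0.746, 0.665, -0.0]
wrist_force: [0.3, 0.6, -0.4]
opening: 0.0867
6.85 [ 0.5797 -0.119   0.2137] [ 0.553  0.327 -0.525  1.576  0.169  1.285 -0.112] yaw tool x 83.44 [ 0.3  0.6 -0.4]
```

View pics/w3.png

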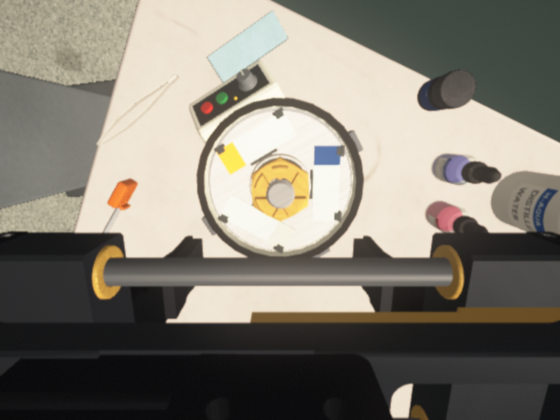

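View pics/w3z.png

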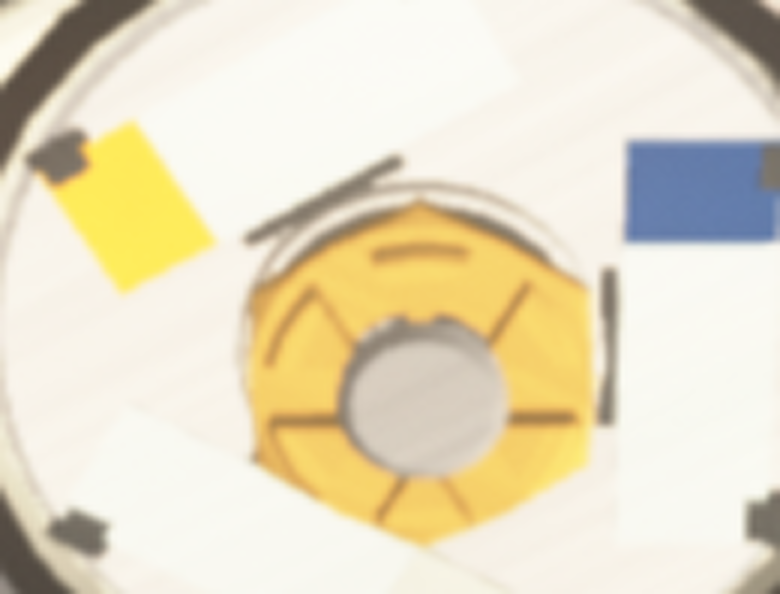

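The wrist view shows the nut's flats vertical at (281,188), so it stayed where it was left. Next I'll re-check the spinner yaw from the console and measure the pin.

```bash
python3 - <<'E'
from h import *
for n,box in [("w2",(140,185,235,335)),("w3",(100,140,185,280))]:
    Z=np.load(f"pics/{n}_T.npz"); K,T=Z["K"],Z["T"]; d=np.load(f"pics/{n}.npy"); C=cloud(K,T,d); p=cv2.imread(f"pics/{n}.png")
    # console plane normal from dark panel
    m=(p.max(2)<75)&(d>0)&(C[...,2]>.018)&(C[...,2]<.058)
    r=np.hypot(C[...,0]-.584,C[...,1]+.100); m&=(r>.09)&(r<.118)&(np.arange(420)[:,None]<225)
    an=np.degrees(np.arctan2(C[...,1]+.1,C[...,0]-.584)); m&=(an>80)&(an<150)
    P=C[m]; c=P.mean(0); V=np.linalg.svd(P-c)[2]; nn=V[2]*np.sign(V[2][2]); print(n,len(P),"x yaw",np.degrees(np.arctan2(-nn[1],-nn[0])),
      "panel centroid dir",np.degrees(np.arctan2(-(c[1]+.1),-(c[0]-.584))),"long axis",np.degrees(np.arctan2(V[0][1],V[0][0])),V[0][2])
    rect=cv2.minAreaRect(np.float32(P[:,:2]*1000)); print(rect)
    # pin grip: orange
    hsv=cv2.cvtColor(p,cv2.COLOR_BGR2HSV); mk=(cv2.inRange(hsv,(3,150,60),(16,255,255))>0)&(d>0)
    mk&=(C[...,0]<.46)&(C[...,0]>.36)&(C[...,1]<-.05)&(C[...,1]>-.16)&(np.arange(420)[:,None]<228)
    top=C[mk&(C[...,2]>.028)]; print("top",len(top), top.mean(0)); print(cv2.minAreaRect(np.float32(top[:,:2]*1000)), np.percentile(top[:,2],[50,95]))
E
python3 - <<'E'
import cv2
p=cv2.imread("pics/w3.png"); cv2.imwrite("pics/w3p.png",cv2.resize(p[170:240,85:155],None,fx=8,fy=8,interpolation=cv2.INTER_CUBIC))
E
```

```text
w2 370 x yaw -66.40163013537595 panel centroid dir -71.11209102565869 long axis 19.56422325248142 0.056371852216320885
((552.0205688476562, -4.534931182861328), (57.130672454833984, 19.93035125732422), 23.717294692993164)
top 210 [ 0.40534474 -0.09544247  0.02887588]
((405.6422119140625, -95.30670166015625), (29.01173210144043, 9.790220260620117), 47.631954193115234) [0.02879584 0.02984986]
w3 375 x yaw -66.42846709480374 panel centroid dir -70.68344235463931 long axis -157.71147840420733 -0.017935985732946694
((551.3134765625, -4.888065338134766), (58.876590728759766, 20.52182960510254), 22.355571746826172)
top 165 [ 0.4057371  -0.09558748  0.02877095]
((406.2996520996094, -95.64922332763672), (29.126041412353516, 9.556074142456055), 47.44420623779297) [0.0286601  0.02972718]
```

View pics/w3p.png

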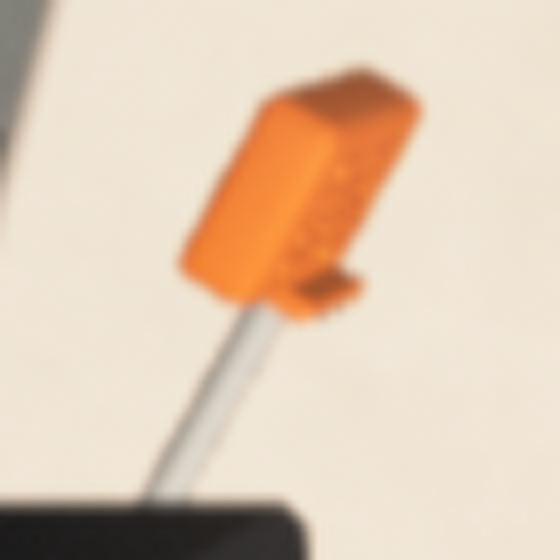

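```bash
python3 - <<'E'
from h import *
for n in ["w2","w3","w1"]:
    Z=np.load(f"pics/{n}_T.npz"); K,T=Z["K"],Z["T"]; d=np.load(f"pics/{n}.npy"); C=cloud(K,T,d); p=cv2.imread(f"pics/{n}.png")
    reg=(d>0)&(C[...,0]<.46)&(C[...,0]>.36)&(C[...,1]<-.05)&(C[...,1]>-.16)&(np.arange(420)[:,None]<320)
    hsv=cv2.cvtColor(p,cv2.COLOR_BGR2HSV); o=cv2.inRange(hsv,(3,150,60),(16,255,255))>0
    print(n,np.histogram(C[reg&o][:,2],np.arange(0,.04,.002))[0], "bench",np.median(C[reg&~o][:,2]))
    b=C[reg&(hsv[...,1]<60)]; print(b[:,2].std())
E
```

```text
w2 [  0   0   6  14  24  18  19  28  19  16  18  22  24  96 202   8   0   0
   0] bench -0.0013263749623387555
0.001175832784661272
w3 [  1   2  14  17  23  22  25  36  18  17  18  27  26  93 162   3   0   0
   0] bench -0.0013510479412880971
0.0010718380947730777
w1 [ 0  8 11 18 22 25 19 26 20 17 20 17 28 82 99  4  0  0  0] bench -0.001320753592098517
0.0010967646849152906
```

```bash
python3 -m crank '[[[0,0,6,0.3,-3,0,0],[0,0,12,0.3,-6,0,0.2],[0,0,18,0.3,-9,0,0.5],[0,0,24,0.3,-12,2,0.5],[0,0,30,0.3,-15,4,0.5],[0,0,36,0.3,-17.5,6,0.5],[0,0,36,0.3,-17.5,6,0.5],[0,0,36,0.3,-17.5,6,0.5]]]'; python3 -m crank '[[[0,0,0,0,0,0,0.5],[0,0,0,0,0,0,0.5]]]'; python3 shot.py p1; python3 - <<'E'
from h import *
def w(n,x,y,f,u0,v0,z):
    Z=np.load(f"pics/{n}_T.npz"); return onz(Z["K"],Z["T"],x/f+u0-.43,y/f+v0-.43,z)
a=w("w2",68,335,7,70,85,.003); b=w("w2",335,228,7,70,85,.003); print(a,b,np.degrees(np.arctan2(*(a-b)[1::-1])))
E
```

```text
time_s: 7.57
tcp_pos: [0.4047, -0.0958, 0.1529]
eef_rot: [-0.001, 0.915, 0.403, -0.002]
wrist_force: [0.3, 0.6, 0.3]
opening: 0.0484
time_s: 7.73
tcp_pos: [0.408, -0.0961, 0.1551]
eef_rot: [0.0, 0.915, 0.403, 0.001]
wrist_force: [-0.3, 0.2, 0.0]
opening: 0.0448
7.7333 [ 0.408  -0.0961  0.1551] [ 0.629 -0.021 -0.495  2.066 -0.012  1.093 -0.602] yaw tool x 47.55 [-0.3  0.2  0. ]
[ 0.35627693 -0.15219031  0.003     ] [ 0.38746888 -0.11533292  0.003     ] -130.24082728612774
```

View pics/p1.png

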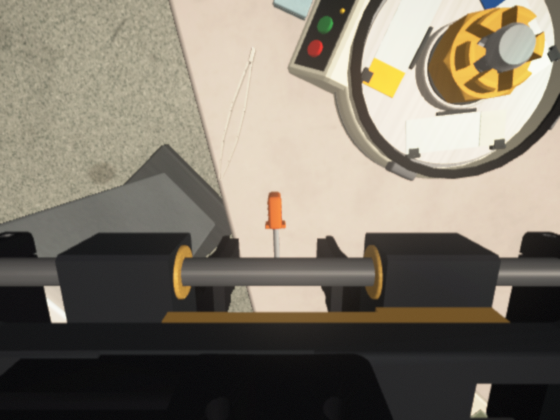

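```bash
python3 - <<'E'
from h import *
Z=np.load("pics/p1_T.npz"); K,T,W=Z["K"],Z["T"],Z["W"]; d=np.load("pics/p1.npy"); C=cloud(K,T,d); p=cv2.imread("pics/p1.png")
cv2.imwrite("pics/p1z.png",cv2.resize(p[180:260,235:315],None,fx=7,fy=7,interpolation=cv2.INTER_CUBIC))
hsv=cv2.cvtColor(p,cv2.COLOR_BGR2HSV); o=(cv2.inRange(hsv,(3,150,60),(16,255,255))>0)&(d>0)
o&=(C[...,0]<.46)&(C[...,0]>.36)&(np.arange(420)[:,None]<250)&(C[...,1]<-.05)
P=C[o&(C[...,2]>.0275)]; print(len(P)); r=cv2.minAreaRect(np.float32(P[:,:2]*1000)); print(r, np.median(P[:,2]))
c=np.array([r[0][0]/1e3,r[0][1]/1e3,.03]); print("grip centre in tool (cm):",(W[:3,:3].T@(c-W[:3,3]))*100)
E
```

```text
310
((405.3980712890625, -95.47773742675781), (29.309839248657227, 10.04486083984375), 47.67879867553711) 0.02848142145515431
grip centre in tool (cm): [-0.14281832 -0.242714   12.51175576]
```

View pics/p1z.png

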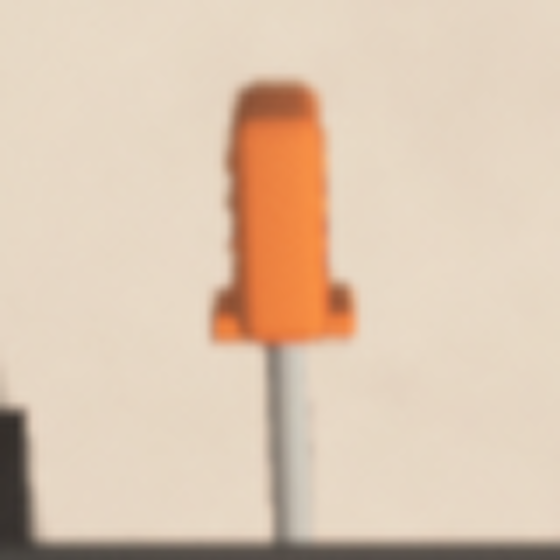

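```bash
python3 -m crank '[[[0,0,0,-0.1,-0.2,3,0.5],[0,0,0,-0.1,-0.2,6,0.5],[0,0,0,-0.1,-0.2,9,0.5],[0,0,0,-0.1,-0.2,11,0.5],[0,0,0,-0.1,-0.2,12,0.5],[0,0,0,-0.1,-0.2,12.5,0.5],[0,0,0,-0.1,-0.2,12.5,0.5],[0,0,0,-0.1,-0.2,12.5,0.5]]]'; python3 -m crank '[[[0,0,0,0,0,0,0.5],[0,0,0,0,0,0,0.5]]]'; python3 shot.py p2
```

```text
time_s: 8.45
tcp_pos: [0.4056, -0.0958, 0.0305]
eef_rot: [0.0, 0.915, 0.402, 0.001]
wrist_force: [0.4, -0.0, 0.3]
opening: 0.0436
time_s: 8.62
tcp_pos: [0.4055, -0.096, 0.0306]
eef_rot: [0.001, 0.916, 0.402, 0.001]
wrist_force: [-0.2, -0.1, -0.1]
opening: 0.0436
8.6167 [ 0.4055 -0.096   0.0306] [ 0.596  0.181 -0.495  2.181  0.12   0.802 -0.719] yaw tool x 47.44 [-0.2 -0.1 -0.1]
```

View pics/p2.png

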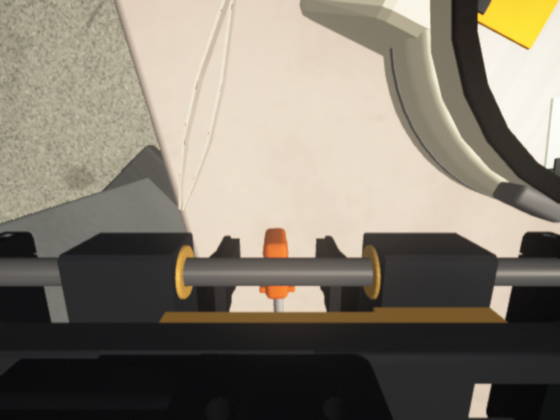

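The grip stands centred between the pads at (277,262). I'll close on it.

```bash
python3 -m crank '[[[0,0,0,0,0,0,0.7],[0,0,0,0,0,0,0.8],[0,0,0,0,0,0,0.9],[0,0,0,0,0,0,0.95],[0,0,0,0,0,0,0.95],[0,0,0,0,0,0,0.95],[0,0,0,0,0,0,0.95]]]' 12; python3 -m crank '[[[0,0,0,0,0,0,0.95],[0,0,0,0,0,0,0.95]]]' 25; python3 -c "
from h import *
s=manip.get_state();print(np.round(s['tcp_pos'],4),np.degrees(np.arctan2(tool(s)[1,0],tool(s)[0,0])),np.round(s['wrist_force'],1),s['opening'])"
```

```text
time_s: 9.25
tcp_pos: [0.4046, -0.0957, 0.0296]
eef_rot: [0.0, 0.916, 0.402, 0.0]
wrist_force: [-0.6, -0.7, 0.1]
opening: 0.0119
time_s: 9.42
tcp_pos: [0.4046, -0.0958, 0.0296]
eef_rot: [0.0, 0.916, 0.402, -0.0]
wrist_force: [0.1, -0.1, -0.2]
opening: 0.012
[ 0.4046 -0.0958  0.0296] 47.43982193733137 [ 0.1 -0.1 -0.2] 0.011997001149935462
```

```bash
python3 -m crank '[[[0,0,0,0,0,-3,0.95],[0,0,0,0,0,-7,0.95],[0,0,-6,2,0.3,-11,0.95],[0,0,-12,4.5,0.7,-13,0.95],[0,0,-18,7.5,1.1,-13,0.95],[0,0,-24,10.5,1.6,-13,0.95],[0,0,-30,13.5,2.1,-13,0.95],[0,0,-36,16.6,2.5,-13,0.95]]]'; python3 -m crank '[[[0,0,-6,0,0,0,0.95],[0,0,-12,0,0,0,0.95],[0,0,-18,0,0,0,0.95],[0,0,-24,0,0,0,0.95],[0,0,-30,0,0,0,0.95],[0,0,-30,0,0,0,0.95],[0,0,-30,0,0,0,0.95]]]';python3 -m crank '[[[0,0,0,0,0,0,0.95],[0,0,0,0,0,0,0.95]]]'; python3 shot.py i1; python3 - <<'E'
from h import *
for n in ("scene","top"):
    p,d=eyes.read_camera(n); cv2.imwrite(f"pics/{n}1.png",p); np.save(f"pics/{n}1.npy",d)
p=cv2.imread("pics/scene1.png"); cv2.imwrite("pics/scene1z.png",cv2.resize(p[120:290,130:330],None,fx=3.5,fy=3.5,interpolation=cv2.INTER_CUBIC))
E
```

```text
time_s: 10.08
tcp_pos: [0.5363, 0.0102, 0.1596]
eef_rot: [0.0, 0.745, 0.667, 0.0]
wrist_force: [0.2, -0.9, -0.6]
opening: 0.0119
time_s: 10.67
tcp_pos: [0.5352, 0.0096, 0.1594]
eef_rot: [-0.0, 0.55, 0.835, -0.0]
wrist_force: [-0.7, 0.0, 0.5]
opening: 0.0115
time_s: 10.83
tcp_pos: [0.5353, 0.0096, 0.1596]
eef_rot: [0.0, 0.55, 0.835, -0.0]
wrist_force: [0.0, -0.4, -0.8]
opening: 0.0119
10.8333 [0.5353 0.0096 0.1596] [ 0.512  0.281 -0.705  1.779  0.198  1.153  0.152] yaw tool x 113.3 [ 0.  -0.4 -0.8]
```

View pics/scene1z.png

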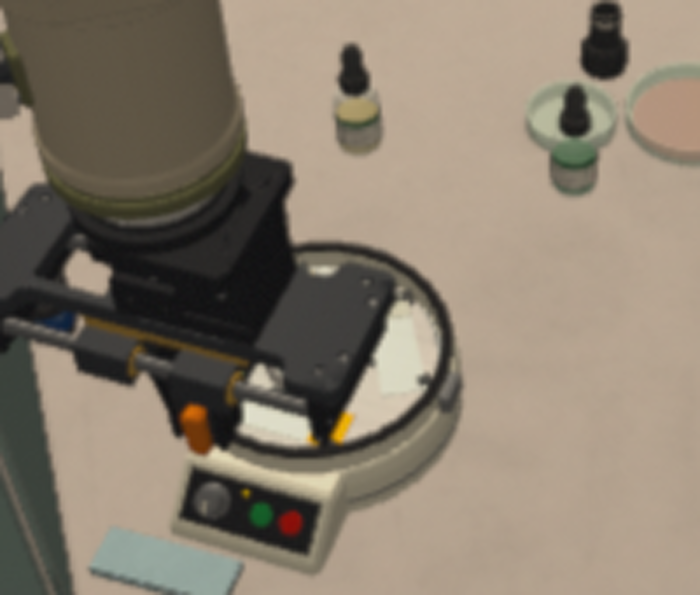

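View pics/i1.png

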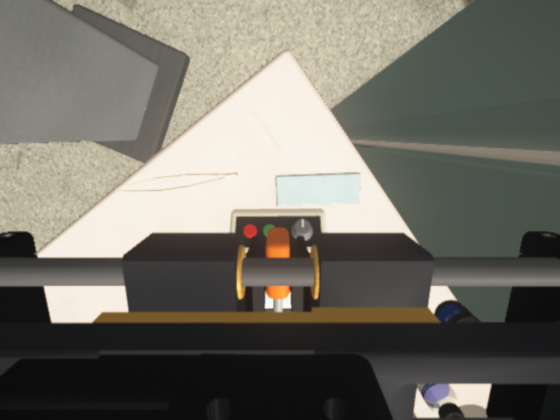

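```bash
python3 -m crank '[[[0,0,0,0,0.05,2,0.95],[0,0,0,0,0.05,3.8,0.95],[0,0,0,0,0.05,3.8,0.95],[0,0,0,-1,0.05,3.8,0.95],[0,0,0,-1.8,0.05,3.8,0.95],[0,0,0,-1.8,0.05,3.8,0.95],[0,0,0,-1.8,0.05,3.8,0.95]]]'; python3 shot.py i2; python3 - <<'E'
from h import *
for n in ("scene","top"):
    p,d=eyes.read_camera(n); cv2.imwrite(f"pics/{n}2.png",p)
    q=p[180:270,160:280] if n=="scene" else p[150:230,200:300]
    cv2.imwrite(f"pics/{n}2z.png",cv2.resize(q,None,fx=6,fy=6,interpolation=cv2.INTER_CUBIC))
E
```

```text
time_s: 11.57
tcp_pos: [0.5437, -0.0077, 0.1225]
eef_rot: [0.001, 0.55, 0.835, 0.0]
wrist_force: [-0.0, 0.2, -0.5]
opening: 0.0117
11.5667 [ 0.5437 -0.0077  0.1225] [ 0.514  0.339 -0.682  1.797  0.239  1.088  0.156] yaw tool x 113.33 [-0.   0.2 -0.5]
```

View pics/scene2z.png

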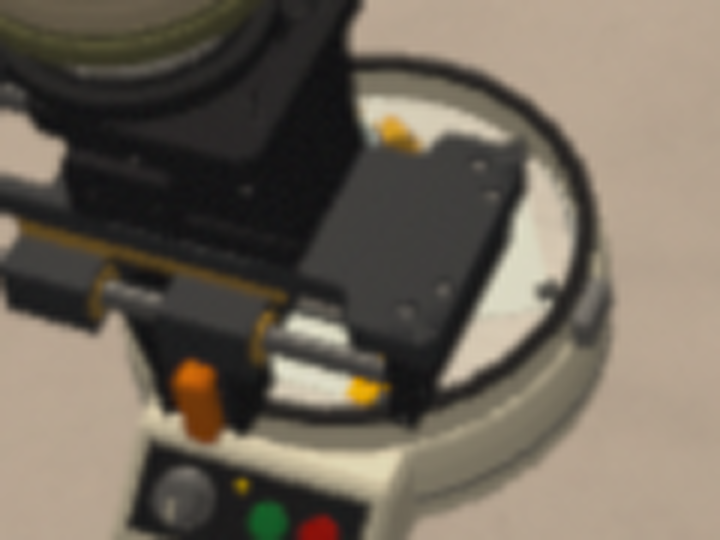

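View pics/i2.png

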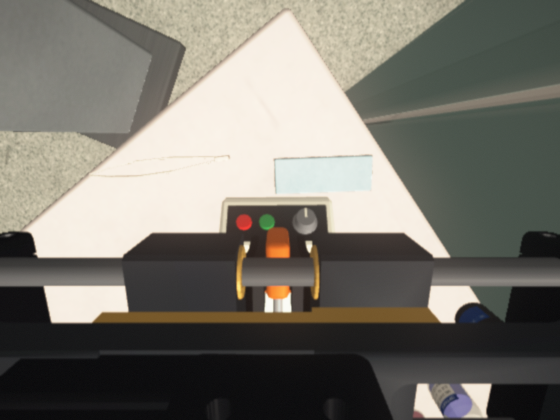

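```bash
python3 -m crank '[[[0,0,0,0,0,0.1,0.95],[0,0,0,-0.4,0,0.1,0.95],[0,0,0,-0.8,0,0.1,0.95],[0,0,0,-1.2,0,0.1,0.95],[0,0,0,-1.5,0,0.1,0.95],[0,0,0,-1.8,0,0.1,0.95],[0,0,0,-1.8,0,0.1,0.95]]]'; python3 -c "
from h import *
s=manip.get_state();print(np.round(s['tcp_pos'],4),tool(s)[:3,:3].T@np.array(s['wrist_force']),np.round(s['wrist_torque'],2),s['opening'])"
```

```text
time_s: 12.3
tcp_pos: [0.5503, -0.0241, 0.1205]
eef_rot: [0.0, 0.549, 0.836, -0.0]
wrist_force: [0.7, 0.2, -0.2]
opening: 0.0116
[ 0.5503 -0.0241  0.1205] [-0.08728382  0.6927617   0.1938649 ] [-0.01 -0.11 -0.01] 0.011641076322319725
```

```bash
python3 -m crank '[[[0,0,0,0,0,-0.1,0.95],[0,0,0,-0.3,0,-0.1,0.95],[0,0,0,-0.6,0,-0.1,0.95],[0,0,0,-0.9,0,-0.1,0.95],[0,0,0,-1.2,0,-0.1,0.95],[0,0,0,-1.2,0,-0.1,0.95]]]'; python3 -c "
from h import *
s=manip.get_state();print(np.round(s['tcp_pos'],4),tool(s)[:3,:3].T@np.array(s['wrist_force']),np.round(s['wrist_torque'],2),s['opening'])"
```

```text
time_s: 12.8
tcp_pos: [0.5551, -0.0351, 0.1215]
eef_rot: [0.0, 0.549, 0.836, -0.0]
wrist_force: [0.0, -0.2, -0.5]
opening: 0.0117
[ 0.5551 -0.0351  0.1215] [-0.18827774 -0.05184543  0.47215463] [ 0.04 -0.17 -0.02] 0.011748919521442656
```

```bash
python3 -m crank '[[[0,0,0,-0.4,0,0,0.95],[0,0,0,-0.8,0,0,0.95],[0,0,0,-1.2,0,0,0.95],[0,0,0,-1.6,0,0,0.95],[0,0,0,-2.0,0,0,0.95],[0,0,0,-2.4,0,0,0.95],[0,0,0,-2.4,0,0,0.95]]]'; python3 -c "
from h import *
s=manip.get_state();P=np.array(s['tcp_pos']);print(np.round(P,4),'s',(np.array([.5838,-.1003])-P[:2])@[.3987,-.917],tool(s)[:3,:3].T@np.array(s['wrist_force']),np.round(s['wrist_torque'],2),s['opening'])"
```

```text
time_s: 13.38
tcp_pos: [0.5647, -0.0573, 0.1215]
eef_rot: [0.0, 0.549, 0.836, -0.0]
wrist_force: [-0.7, 0.1, 0.2]
opening: 0.0121
[ 0.5647 -0.0573  0.1215] s 0.047048556890084255 [ 0.40751811 -0.58006055 -0.192126  ] [ 0.02 -0.12 -0.  ] 0.012062108038548661
```

```bash
cat > st.py <<'E'
from h import *
s=manip.get_state();P=np.array(s['tcp_pos']);print(np.round(P,4),'s',((np.array([.5838,-.1003])-P[:2])@[.3987,-.917]).round(4),(tool(s)[:3,:3].T@np.array(s['wrist_force'])).round(1),np.round(s['wrist_torque'],2),s['opening'])
E
python3 -m crank '[[[0,0,0,-0.2,0,0,0.95],[0,0,0,-0.4,0,0,0.95],[0,0,0,-0.4,0,0,0.95]]]'; python3 st.py; python3 -m crank '[[[0,0,0,-0.1,0,0,0.95],[0,0,0,-0.2,0,0,0.95],[0,0,0,-0.2,0,0,0.95]]]'; python3 st.py; python3 -m crank '[[[0,0,0,-0.1,0,0,0.95],[0,0,0,-0.1,0,0,0.95]]]'; python3 st.py
```

```text
time_s: 13.63
tcp_pos: [0.5661, -0.0602, 0.1216]
eef_rot: [0.0, 0.549, 0.836, -0.0]
wrist_force: [0.3, -0.4, -0.9]
opening: 0.0116
[ 0.5661 -0.0602  0.1216] s 0.0438 [-0.4  0.1  0.9] [-0.04 -0.1   0.01] 0.011560002113988124
time_s: 13.88
tcp_pos: [0.5668, -0.0619, 0.1216]
eef_rot: [0.0, 0.549, 0.836, -0.0]
wrist_force: [-0.1, 0.8, -0.0]
opening: 0.0119
[ 0.5668 -0.0619  0.1216] s 0.042 [0.8 0.2 0. ] [ 0.04 -0.16 -0.01] 0.011908033203226264
time_s: 14.05
tcp_pos: [0.5672, -0.0628, 0.1216]
eef_rot: [0.0, 0.549, 0.836, -0.0]
wrist_force: [0.6, 0.7, -0.9]
opening: 0.012
[ 0.5672 -0.0628  0.1216] s 0.041 [0.4 0.8 0.9] [ 0.03 -0.1   0.02] 0.012023276592435536
```

```bash
for i in 1; do python3 -m crank '[[[0,0,0,-0.1,0,0,0.95],[0,0,0,-0.1,0,0,0.95]]]'>/dev/null; python3 st.py; python3 -m crank '[[[0,0,0,-0.1,0,0,0.95],[0,0,0,-0.1,0,0,0.95]]]'>/dev/null; python3 st.py; done
```

```text
[ 0.5675 -0.0632  0.1216] s 0.0405 [ 1.8 -0.2 -0.6] [ 0.33  0.08 -0.02] 0.011607531279685241
[ 0.5676 -0.0634  0.1215] s 0.0403 [ 3.9 -0.9 -2. ] [0.94 0.55 0.02] 0.011902786569989514
```

```bash
python3 -m crank '[[[0,0,0,-0.1,0,0,0.95],[0,0,0,-0.1,0,0,0.95],[0,0,0,-0.1,0,0,0.95]]]'>/dev/null; python3 st.py; python3 -m crank '[[[0,0,0,-0.05,0,0,0.95],[0,0,0,-0.05,0,0,0.95],[0,0,0,-0.05,0,0,0.95]]]'>/dev/null; python3 st.py
```

```text
[ 0.5677 -0.0635  0.1215] s 0.0402 [ 7.5 -2.3 -2.9] [ 1.43  0.98 -0.03] 0.01192678277408478
[ 0.5677 -0.0636  0.1215] s 0.0401 [ 9.4 -2.2 -4.1] [ 1.72  1.18 -0.02] 0.01176410087661843
```

```bash
python3 -m crank '[[[0,0,0,0.15,0,0,0.95],[0,0,0,0.15,0,0,0.95]]]'>/dev/null; python3 st.py; python3 -m crank '[[[0,0,0,0,0,0,0.8],[0,0,0,0,0,0,0.7],[0,0,0,0,0,0,0.6],[0,0,0,0,0,0,0.6],[0,0,0,0,0,0,0.6]]]'; python3 -m crank '[[[0,0,0,0,0,-1,0.6],[0,0,0,0,0,-3,0.6],[0,0,0,0,0,-6,0.6],[0,0,0,0,0,-9,0.6],[0,0,0,-4,0,-10,0.6],[0,0,0,-7,0,-10,0.6],[0,0,0,-7,0,-10,0.6],[0,0,0,-7,0,-10,0.6]]]'; python3 -m crank '[[[0,0,0,0,0,0,0.6],[0,0,0,0,0,0,0.6]]]'; python3 shot.py f1;python3 - <<'E'
from h import *
p=cv2.imread("pics/f1.png"); cv2.imwrite("pics/f1z.png",cv2.resize(p[60:232,190:370],None,fx=3.4,fy=3.4,interpolation=cv2.INTER_CUBIC))
E
```

```text
[ 0.5676 -0.0634  0.1216] s 0.0402 [ 5.9 -1.1 -1.5] [ 1.17  0.67 -0.02] 0.011941104698438593
time_s: 15.47
tcp_pos: [0.5681, -0.0649, 0.1216]
eef_rot: [0.0, 0.549, 0.836, -0.0]
wrist_force: [-0.2, 0.1, -0.7]
opening: 0.0323
time_s: 16.13
tcp_pos: [0.596, -0.1309, 0.2221]
eef_rot: [0.0, 0.55, 0.835, 0.0]
wrist_force: [-0.6, 0.2, 0.4]
opening: 0.0351
time_s: 16.3
tcp_pos: [0.5957, -0.1274, 0.2219]
eef_rot: [-0.0, 0.548, 0.836, 0.0]
wrist_force: [-0.5, 0.3, 0.5]
opening: 0.035
16.3 [ 0.5957 -0.1274  0.2219] [ 0.628  0.38  -0.629  1.514  0.226  1.321  0.388] yaw tool x 113.53 [-0.5  0.3  0.5]
```

View pics/f1z.png

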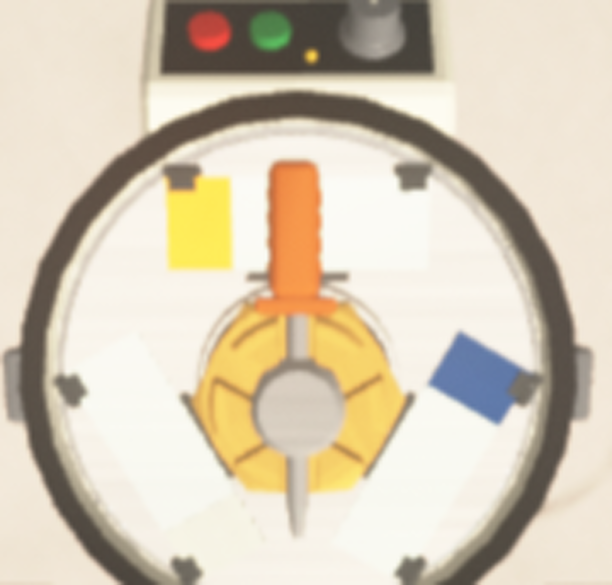

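The pin goes through slot and spindle. Its nose shows at (297,535) and its shoulder lies on the crown at (297,310). I'll check the numbers.

```bash
python3 - <<'E'
from h import *
Z=np.load("pics/f1_T.npz"); K,T=Z["K"],Z["T"]; C=cloud(K,T,np.load("pics/f1.npy"))
f=lambda x,y,z: onz(K,T,x/3.4+189.6,y/3.4+59.6,z)
n=f(297,535,.095); c=f(299,410,.109); g=f(295,235,.122)
u=np.array([.3987,-.917]); print("nose",n,"spindle",c,"nose ahead",(n-c)[:2]@u,"exp .0355; lateral",(n-c)[:2]@[.917,.3987],"grip lateral",(g-c)[:2]@[.917,.3987], (g-c)[:2]@u)
for x,y in [(295,180),(295,235),(295,290),(298,500),(298,515)]: print(C[int(y/3.4+60),int(x/3.4+190)].round(4))
c2=[(250,305),(195,395),(248,490),(352,488),(412,395),(350,305)]
W=np.array([f(x,y,.0885) for x,y in c2])[:,:2];m=W.mean(0);a=np.degrees(np.arctan2(*(W-m)[:,::-1].T));print(np.mod(a,60),m)
E
python3 - <<'E'
from h import *
for n in ("scene","top"):
    p,d=eyes.read_camera(n); cv2.imwrite(f"pics/{n}3.png",p)
p=cv2.imread("pics/scene3.png"); cv2.imwrite("pics/scene3z.png",p[100:320,120:400].repeat(2,0).repeat(2,1))
E
```

```text
nose [ 0.59794052 -0.13271451  0.095     ] spindle [ 0.58418507 -0.09980219  0.109     ] nose ahead 0.03566490378087294 exp .0355; lateral -0.0005083962650766183 grip lateral -0.0009230924440048182 -0.04118590550675398
[ 0.5616 -0.051   0.1154]
[ 0.5667 -0.0626  0.1173]
[ 0.5715 -0.0737  0.117 ]
[ 0.5938 -0.1232  0.0996]
[ 0.5955 -0.1269  0.0979]
[22.39605546 22.08045531 23.68700069 22.87832687 24.93427376 25.83912999] [ 0.58460473 -0.09933055]
```

View pics/scene3z.png

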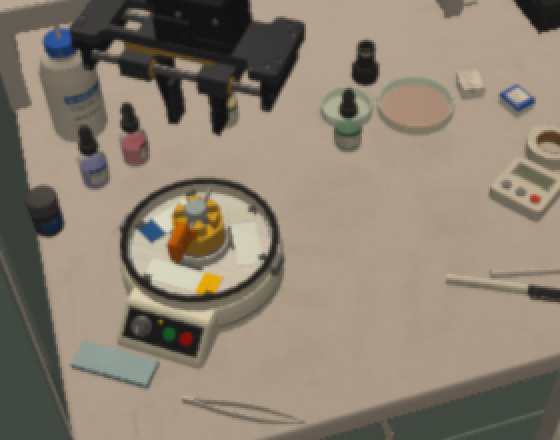

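```bash
python3 -c "
from workcell import manip; print(manip.get_state()['time_s'], manip.finish_job())"
```

```text
the job is handed in; nothing more can be done
16.45 None
```

The nut is tightened to the next slot, the lock pin is home through slot and cross hole, and I handed the job in at 16.45 s. No verdict was reported, so the figures below are my own last checks.

- **Nut:** I gripped it by its flats and turned it about 36.6° clockwise, from about 0.41 rad. In the last wrist picture its slots lie at about -66.4°, against -66.5° for the cross hole. That puts the nut at about 1.05 rad.
- **Pin:** I put it in from the console side until the shoulder met the nut, pressing with about 9 N. After release the nose stood 35.7 mm past the axis (35.5 mm expected) and 0.5 mm off to the side.
- **Tilt:** Once let go, the grip droops by roughly 0.08 rad, which is the play in the bore. That is within the 0.15 rad limit.
- **Rest of the bench:** The arm ended raised and clear of everything. The last scene picture shows the timer, mailer, bottle and tweezers apparently where they were, though I only judged that by eye.
- **What disagreed:**
  - My first overhead estimate of the nut's position was about 1 cm off, from a rough pixel pick. I used the close-up wrist views and the grip contact instead.
  - The pin's grip measured about 30 mm high from the bench, not the 35 mm its stated middle and height would imply. This did not affect the fit.

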